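# Rack a trial spacer and latch it down

## Task

Put the larger of the two loose white trial spacers into the empty pocket of the aluminium rack, rib upwards and fully down, and let go of it. Then swing the rack's latch arm round over it until the arm has climbed its cam and dropped fully into the low notch beyond, without forcing it against the stop pin behind the notch. Leave everything else on the table where it is.

Things in the scene. Friction and masses are not known exactly. Their poses are not given: they have to be found in the camera images.
- trial: The larger white plastic trial spacer, 90 g +- 30 %, loose on the table, upright. Foot 36 x 56 x 18 mm (x, y, z) and on it, centred, a grip rib 20 x 40 x 20 mm (x, y, z): 38 mm high in all. Origin at the centre of its underside, z up, y along the rib; the rib is gripped across its 20 mm (along x). A half turn about z makes no difference. It lies on the robot's left or right of the rack.
- small_trial: A smaller white trial spacer of the same form (28 x 42 mm foot, 28 mm high), loose, on the other side of the rack; not wanted, to be left alone. Origin at the centre of its underside.
- rack: Aluminium rack plate fixed to the table, 110 x 210 x 6 mm, carrying the pocket and the latch. Origin on the table at the pocket's centre; y points from the latch's pivot (at y = -78 mm) to the pocket, x at right angles to it, away from the robot.
- pocket (a point): Centre of the pocket's floor, 6 mm above the table. The pocket is 40 x 60 mm (rack's x, y) inside: 2 mm clear all round the spacer's foot. Its walls are 5 mm thick and rise 10 mm above its floor. The seated spacer's origin coincides with this point; its top is then 44 mm above the table.
- latch_pivot (a point): Point on the vertical axis about which the latch arm turns, 55 mm above the table. A steel cap on this axis reaches 82 mm above the table.
- latch_knob (a point): Centre of the top of the latch arm's upright black knob: cylinder 18 mm in diameter, 28 mm high, standing on the arm's far end 125 mm from the pivot axis. With the arm low the knob's top is 83 mm above the table, the arm's flat top 55 mm, its underside 47 mm (3 mm over the seated spacer). The arm is 14 mm wide at the knob, 30 mm over the pocket (55 to 103 mm from the axis), 8 mm thick.
- latch (a joint): Turn of the latch arm, rad: 0 = arm along the rack's -x (towards the robot, pocket open), growing clockwise seen from above; pi/2 = arm along the rack's +y, over the pocket. Starts at 0 to 0.2; stays where left. Cam (its set is not measured): rise begins at 0.25 to 0.9, top reached at 0.95 to 1.55, drops off the edge at 1.15 to 1.75, meets the stop pin 0.15 past the edge.
- latch_lift (a joint): Height of the latch arm above its low position, m: 0 low, about 0.010 on the cam's top, at most 0.014. A spring (9 N low, 12 N on top) presses it down: pushed round at the knob with some 3 to 6 N it climbs the cam by itself and snaps down in the notch, if the knob can slide up and down against the fingers. A knob gripped hard is held up and does not drop.
- peg: Steel peg, 6 mm in diameter, under the latch arm 30 mm from the pivot axis; it rides the cam and meets the stop pin behind the notch. Origin on its axis, 39 mm above the table when low, 8 mm under the arm's underside. Turned on against the stop pin, 1 N at the knob loads the peg with about 4 N; above 50 N on the peg (some 12 N at the knob) the latch is forced and damaged.
- cup: Steel cup, 72 mm wide, 45 mm high, bystander.
- bottle: White bottle, 56 mm wide, 150 mm high, bystander.
- mallet: Steel-headed mallet lying on the table, 240 mm, bystander.
- t_handle: Steel T-handle rod lying on the table, 190 mm, bystander.
- cutting_jig: Small steel jig with a brass screw, 70 x 22 x 42 mm, bystander.
- collar: Steel collar, 40 mm wide, 14 mm high, bystander.

How it is judged (in metres and radians):
On the way, in this order (a step that is already met when the one before it is completed fails the run):
1. the larger spacer sits fully down in the pocket, rib up, let go (horizontal distance between trial and pocket below 0.005 m and z of trial in the frame of pocket below 0.003 m and angle between trial's own z axis and vertical below 0.08 rad and angle between the y axis of trial and the y axis of rack, either way round below 0.15 rad and contact force between the fingers and trial below 0.1 N and value of joint latch below 1 rad), for 0.2 s.
2. the latch arm is up on its cam with the spacer seated (horizontal distance between trial and pocket below 0.005 m and z of trial in the frame of pocket below 0.003 m and angle between trial's own z axis and vertical below 0.08 rad and angle between the y axis of trial and the y axis of rack, either way round below 0.15 rad and value of joint latch_lift above 0.006 m and value of joint latch above 0.6 rad), for 0.05 s.
At the end, for the whole second after the job is handed in: The larger spacer is seated in the pocket (within 5 mm of its centre, within 3 mm of its floor, upright within 0.08 rad, square to the pocket within 0.15 rad) and still; the latch arm lies over it, turned past 1.12 rad and down in its notch (lift under 2 mm) (horizontal distance between trial and pocket below 0.005 m and z of trial in the frame of pocket below 0.003 m and angle between trial's own z axis and vertical below 0.08 rad and angle between the y axis of trial and the y axis of rack, either way round below 0.15 rad and value of joint latch_lift below 0.002 m and value of joint latch above 1.12 rad and linear speed of trial below 0.02 m/s); the robot touches nothing.
It fails at once if the latch is forced: more than 50 N on the peg under its arm (contact force between peg and anything else above 50 N).
It fails at once if the smaller spacer or another bystander is moved more than 25 mm (distance of any of small_trial, cup, bottle, mallet, t_handle, cutting_jig, collar from where it was at the start of the episode above 0.025 m).
It also fails if it takes over 72 s, if anything falls off the work surface, if the arm or the gripper's body presses on something with over 40 N, if the wrist force passes 120 N, or if a joint passes its speed limit or range.

## Robot

A 6-joint arm with a two-finger parallel gripper is mounted at the origin on the work surface. World frame = base frame: x ahead of the robot, y to its left, z up, the work surface at z = 0. Lengths are in mm, angles in rad, forces in N, time in s.
With the tool pointing down it reaches from about 350 to 875 mm from the base axis. Payload 4.2 kg.
Tool frame: the origin (TCP) lies at the very end of the fingers, on their centre line; the grasp point (between the pads) lies 19 mm behind it; z points along the fingers, y is the line along which they close (so a half turn about z gives the same grasp; the last joint's range is limited). The gripper opens to 85 mm and grips with 20 to 120 N. Pads are 22 mm wide; open, the fingers measure 114 mm over their backs; the gripper's body (76 mm by 85 mm) begins 54 mm behind the grasp point. The pads swing forward as they close: fully open they stand 13 mm farther back than shut.
Start: joints at [1.496, 0.385, 0.008, 0, -1.194, -0.259], TCP at [204.74, 590.492, 231.312] pointing down, gripper open.
Joint ranges: [-3.14, 3.14], [-1.21, 2.06], [-1.07, 1.41], [-3.16, 2.05], [-2.99, -0.16], [-3.1, 3.1]. Speed limits (rad/s): [2.79, 2.79, 3.14, 3.14, 3.14, 3.14].

## Interface

Orientations are given as a unit quaternion [x, y, z, w].
In Python, from bench import arm gives the robot as it stands.
- The arm moves only by the tool servo_tool, never from a script. Its argument "rows" is a list that holds one entry, the list of rows, each a list of 7 numbers: the finger opening in mm, from 0 to 85.4, then the shift along the tool's x, y, z in mm, then the turn, a rotation vector about the tool's x, y, z in rad. A call has 1 to 10 rows; each row is the pose to reach, as a shift and turn from the pose commanded when the call began, along the tool's axes at that moment; what a row does not reach only later rows make up. A row lasts 1/8 s, in which the tool goes at most 62.5 mm and 10.7 degrees, less where a joint would pass 70% of its speed; a pose out of reach is approached as far as the arm can. A call with a gripper value outside its range is refused whole. The fingers move at their own pace and stop on an object; the grip force is fixed at half the most. Time passes only in rows, so rows that repeat a pose let the fingers close. It gives the time, the measured TCP pose, the force, the opening and the grip force at its end, in the units of the state.
- arm.read_state(): the state, without advancing time (a new reading comes with each control period).
- arm.get_image(name): name is "side" or "top"; returns the picture (480x640x3 uint8, red, green, blue); there is no depth.
- arm.camera_params(name): a dict with "intrinsics" (3x3 intrinsics, pixels), "R" (3x3) and "t" (3): a world point X has camera coordinates R X + t. Camera axes: x right, y down, z forward; pixel columns grow to the right and rows downward; lengths in mm; the calibration is good to about 2 mm. A picture is of the moment at which its call begins. camera_params takes no time and is no camera call.
- arm.job_done(): hands the job in; it is judged then, once.
The state is a dict: "clock": time; "joints": joint angles; "joint_vel": joint speeds; "joint_efforts": joint torques, N m; "position": TCP position; "ee_rot": TCP orientation; "contact_force": force on the tool from outside, world axes, zero at the start; "wrist_torque": the same for the moment, N m; "gripper_width": finger opening in mm; "grasp_force": force on a finger pad.
Only numpy, scipy, OpenCV 4.12 (cv2) and the standard library are available. Lean on these libraries where they do the work, as an engineer would, in place of code of your own. Each camera call takes 0.05 s, during which the arm holds its last target. There are 200 camera calls.

## Working session

There is one attempt and no reset: what is moved stays moved. The work goes in short steps, Python scripts to look and compute and a tool call to move; the robot and the scene stay as the last step left them, time stands still between calls to the robot, and variables do not carry over. Pictures are saved under pics/ and viewed, at most 10 in all, crops included, and the job is handed in when it is done.

Besides the shell and the picture viewer there is one more tool, called after "Request:" by a JSON object that holds its "op" and its "data". servo_tool: Moves the arm, as the interface text tells. Its arguments: {"type":"object","properties":{"rows":{"type":"array"}},"required":["rows"]}

```bash
mkdir -p pics; cat > h.py <<'E'
from bench import arm
import numpy as np, cv2
def snap(n,f):
    im=arm.get_image(n); cv2.imwrite('pics/'+f,im[:,:,::-1].copy()); return im
def ray(n,px,z):
    p=arm.camera_params(n);K=np.array(p['intrinsics']);R=np.array(p['R']);t=np.array(p['t']).ravel()
    c=-R.T@t; out=[]
    for u,v in np.atleast_2d(px):
        d=R.T@np.linalg.solve(K,[u,v,1.]); out.append(c+d*(z-c[2])/d[2])
    return np.array(out)
def proj(n,X):
    p=arm.camera_params(n);q=np.array(p['R'])@np.array(X,float)+np.array(p['t']).ravel();q=np.array(p['intrinsics'])@q
    return q[:2]/q[2]
E
python3 - <<'E'
from h import *
np.set_printoptions(precision=1,suppress=True)
snap('top','t0.png');snap('side','s0.png')
for n in('top','side'):
    p=arm.camera_params(n);R=np.array(p['R']);print(n,-R.T@np.array(p['t']).ravel(),R[2],np.array(p['intrinsics'])[0,0])
print(arm.read_state())
E
```

```text
top [ 369.3   -4.7 1371.8] [ 0.1 -0.  -1. ] 504.2393155086952
side [ 351.4 1056.1 1036.3] [ 0.1 -0.7 -0.7] 507.36261438177735
{'clock': 0.1, 'joints': array([ 1.5,  0.4,  0. , -0. , -1.2, -0.3]), 'joint_vel': array([-0., -0.,  0.,  0.,  0.,  0.]), 'joint_efforts': array([ -0. , -39.3,  18.9,   4.2,  -0. ,   0. ]), 'position': array([204.6, 590. , 230.3]), 'ee_rot': array([ 1. , -0.2, -0. ,  0. ]), 'contact_force': array([ 0. , -0.1,  0.3]), 'wrist_torque': array([ 0., -0.,  0.]), 'grasp_force': 0.0, 'gripper_width': 85.15249413653375}
```

View pics/t0.png

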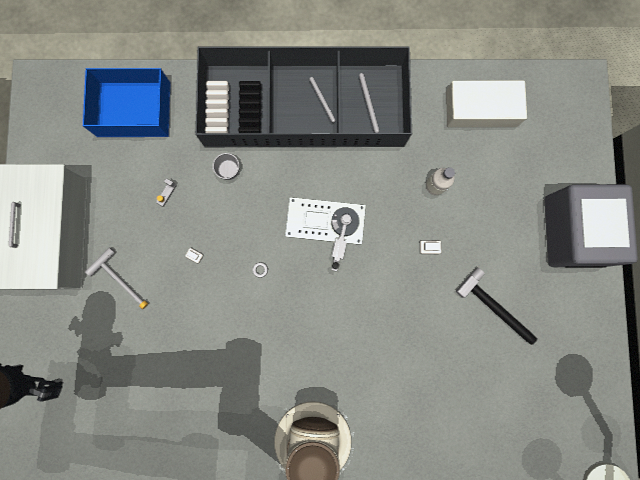

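View pics/s0.png

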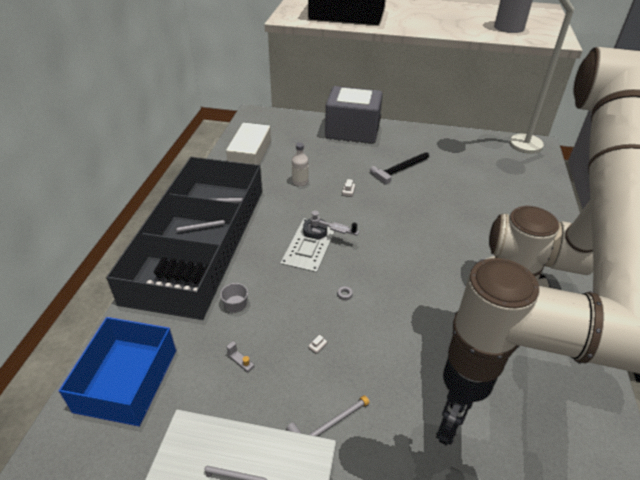

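The top view shows white spacers at about (193,255) and (430,247). The rack is at (326,220), with its latch pivot near (346,220) and its knob near (335,266). Next I'll measure these.

```bash
python3 - <<'E'
from h import *
np.set_printoptions(precision=1,suppress=True)
im=cv2.imread('pics/t0.png'); 
a=cv2.resize(im[185:280,275:375],None,fx=6,fy=6,interpolation=cv2.INTER_CUBIC)
b=cv2.resize(im[235:275,180:208],(210,300),interpolation=cv2.INTER_CUBIC)
c=cv2.resize(im[235:262,415:445],(200,180),interpolation=cv2.INTER_CUBIC)
o=np.zeros((570,800,3),np.uint8);o[:,:590]=a[:570,:590];o[:300,590:]=b;o[310:490,590:790]=c
cv2.imwrite('pics/z0.png',o)
# white blobs, sub-pixel by upsampling
for nm,(x0,y0,x1,y1) in dict(L=(178,238,212,272),R=(412,234,448,262)).items():
    u=cv2.resize(im[y0:y1,x0:x1],None,fx=8,fy=8,interpolation=cv2.INTER_CUBIC)
    m=(u.min(2)>165).astype(np.uint8)
    cs=max(cv2.findContours(m,0,1)[0],key=cv2.contourArea)
    r=cv2.minAreaRect(cs); px=(cv2.boxPoints(r)+.5)/8-.5+[x0,y0]
    w=ray('top',px,18); e=np.diff(np.vstack([w,w[:1]]),axis=0)[:,:2]
    k=np.argmax(np.linalg.norm(e,axis=1)[:2]);print(nm,px.mean(0),w.mean(0),np.linalg.norm(e,axis=1),'long axis yaw',np.degrees(np.arctan2(e[k,1],e[k,0])))
# plate
u=cv2.resize(im[185:255,275:375],None,fx=8,fy=8,interpolation=cv2.INTER_CUBIC)
m=(u.min(2)>165).astype(np.uint8);m=cv2.morphologyEx(m,cv2.MORPH_CLOSE,np.ones((9,9)))
cs=max(cv2.findContours(m,0,1)[0],key=cv2.contourArea);r=cv2.minAreaRect(cs);px=(cv2.boxPoints(r)+.5)/8-.5+[275,185]
w=ray('top',px,6);e=np.diff(np.vstack([w,w[:1]]),axis=0)[:,:2]
print('plate',px,w,np.linalg.norm(e,axis=1),np.degrees(np.arctan2(e[:,1],e[:,0])))
print('pivot',ray('top',[[346,220]],82),'knob',ray('top',[[335,266]],83))
E
```

```text
L [193.2 255.1] [484.1 318.7  18. ] [27.1 42.5 27.1 42.4] long axis yaw -119.07292981080687
R [430.6 246.8] [ 504.8 -320.9   18. ] [34.4 56.5 34.4 56.3] long axis yaw -90.62301021515421
plate [[282.7 249.2]
 [288.4 196. ]
 [366.2 204.2]
 [360.6 257.5]] [[ 500.5   79.2    6. ]
 [ 647.7   64.3    6. ]
 [ 624.2 -149.9    6. ]
 [ 477.4 -132.4    6. ]] [148.  215.5 147.9 212.8] [ -5.8 -96.3 173.2  83.8]
pivot [[568.7 -88.8  82. ]] knob [[449.6 -59.4  83. ]]
```

View pics/z0.png

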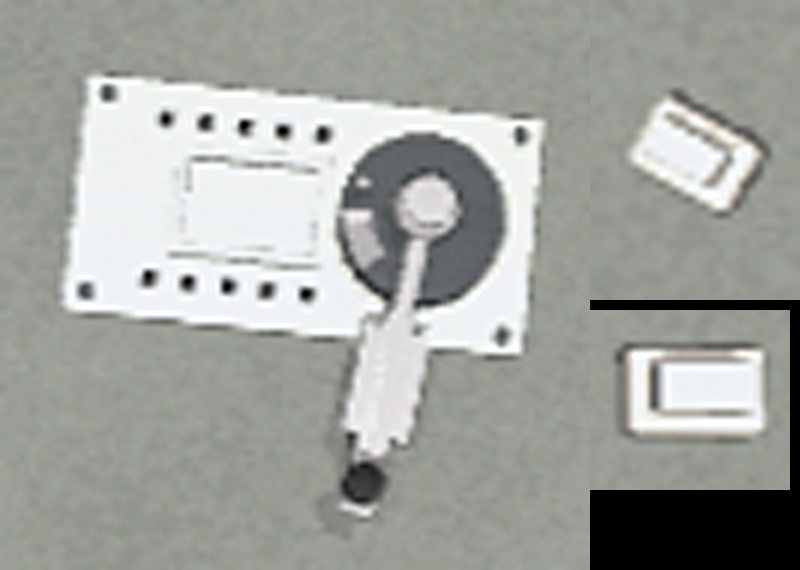

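The larger spacer is on the right, at about (505,-321), and its yaw is about 90°. Next I'll refine the pocket position using contrast-stretched crops of both views.

```bash
python3 - <<'E'
from h import *
np.set_printoptions(precision=1,suppress=True)
t=cv2.imread('pics/t0.png',0); s=cv2.imread('pics/s0.png',0)
f=lambda x,lo:np.clip((x.astype(float)-lo)*255/(255-lo),0,255).astype(np.uint8)
a=cv2.resize(f(t[203:237,295:337],130),None,fx=9,fy=9,interpolation=cv2.INTER_CUBIC)
b=cv2.resize(f(s[205:275,275:365],90),None,fx=4.5,fy=4.5,interpolation=cv2.INTER_CUBIC)
o=np.zeros((330,790),np.uint8);o[:a.shape[0],:a.shape[1]]=a;o[:b.shape[0],380:380+b.shape[1]]=b
cv2.imwrite('pics/z1.png',o)
z=lambda q:np.array(q)/6.+[275,185]-.42
c=z([[88,75],[545,120],[522,355],[63,308]]);w=ray('top',c,6);print(w,w.mean(0))
e=np.diff(np.vstack([w,w[:1]]),axis=0)[:,:2];print(np.linalg.norm(e,axis=1),np.degrees(np.arctan2(e[:,1],e[:,0])))
ch=ray('top',z([[108,93],[521,135],[502,335],[86,290]]),6);print('holes',ch.mean(0)); e=np.diff(np.vstack([ch,ch[:1]]),axis=0)[:,:2];print(np.linalg.norm(e,axis=1),np.degrees(np.arctan2(e[:,1],e[:,0])))
print('rows',ray('top',z([[165,119],[322,134],[306,294],[150,278]]),6).mean(0))
pv=ray('top',z([[428,204]]),82)[0];kn=ray('top',z([[363,482]]),83)[0];print('pivot',pv,'knob',kn,np.linalg.norm(pv-kn))
E
```

```text
[[ 644.6   61.9    6. ]
 [ 623.2 -147.6    6. ]
 [ 514.9 -135.6    6. ]
 [ 536.9   73.     6. ]] [579.9 -37.1   6. ]
[210.6 109.  209.7 108.2] [-95.8 173.7  84.   -5.8]
holes [580.4 -37.    6. ]
[190.3  92.7 190.3  91.6] [-96.  173.9  83.6  -6.1]
rows [583.6  -5.7   6. ]
pivot [572.4 -88.6  82. ] knob [452.4 -59.6  83. ] 123.47424504003087
```

View pics/z1.png

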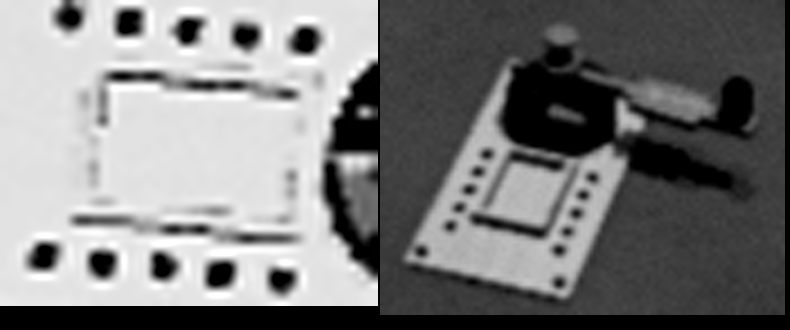

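```bash
python3 - <<'E'
from h import *
np.set_printoptions(precision=2,suppress=True)
print(ray('top',[[316.4,219.0]],14))
c=np.array([[420,250],[560,283],[592,177],[487,153]])  # side holes
# side pocket wall-top outline inner corners in z1 coordinates
g=lambda q:(np.array(q)-[380,0])/4.5+[275,205]-.4
q=ray('side',g([[487,213],[545,228],[572,168],[512,153]]),16);print(q,q.mean(0))
h=ray('side',g([[420,251],[559,283]]),6);print('side holes',h,h.mean(0),ray('top',(np.array([[108,93],[86,290]])/6.+[275,185]-.42),6))
# rib check of spacer: top face z=38 in top view
s=cv2.imread('pics/s0.png');u=cv2.resize(s[172:202,335:362],None,fx=8,fy=8,interpolation=cv2.INTER_CUBIC)
m=(u.min(2)>150).astype(np.uint8);cs=max(cv2.findContours(m,0,1)[0],key=cv2.contourArea);b=cs.reshape(-1,2);M=cv2.moments(cs)
px=np.array([M['m10'],M['m01']])/M['m00']/8+[335,172]-.45;print('side spacer blob',px,ray('side',[px],18))
E
```

```text
[[582.13 -12.57  14.  ]]
[[600.37  18.58  16.  ]
 [560.91  24.48  16.  ]
 [555.   -34.89  16.  ]
 [596.88 -41.09  16.  ]] [578.29  -8.23  16.  ]
side holes [[636.98  51.56   6.  ]
 [544.19  61.38   6.  ]] [590.59  56.47   6.  ] [[636.17  52.74   6.  ]
 [545.14  62.53   6.  ]]
side spacer blob [349.11 185.78] [[ 503.69 -330.25   18.  ]]
```

```bash
cat >> h.py <<'E'
from scipy.spatial.transform import Rotation as Ro
def rel(xyz,cdeg):
    """shift and turn (tool axes) to tool-down pose at xyz with the closing line (tool y) along world yaw cdeg (mod 180)"""
    s=arm.read_state();R=Ro.from_quat(s['ee_rot']);best=None
    for c in (cdeg,cdeg+180):
        y=np.array([np.cos(np.radians(c)),np.sin(np.radians(c)),0]);z=np.array([0,0,-1.]);x=np.cross(y,z)
        v=(R.inv()*Ro.from_matrix(np.c_[x,y,z])).as_rotvec()
        if best is None or np.linalg.norm(v)<np.linalg.norm(best):best=v
    print('shift',np.round(R.inv().apply(np.array(xyz)-s['position']),1),'turn',np.round(best,3),'pos',np.round(s['position'],1),'q',np.round(s['joints'],2),'F',np.round(s['contact_force'],1),'w',round(s['gripper_width'],1),'g',round(s['grasp_force'],1),'t',round(s['clock'],2))
E
python3 -c "
from h import *
rel([504.5,-321,180],-.6)"
```

```text
shift [581.9 762.3  51.9] turn [ 2.000e-03 -1.000e-03  1.247e+00] pos [204.6 590.  230.3] q [ 1.5   0.39  0.01 -0.   -1.19 -0.26] F [ 0.  -0.1  0.3] w 85.2 g 0.0 t 0.1
```

Request:
{"op": "servo_tool", "data": {"rows": [[[85,582,762,52,0,0,1.247],[85,582,762,52,0,0,1.247],[85,582,762,52,0,0,1.247],[85,582,762,52,0,0,1.247],[85,582,762,52,0,0,1.247],[85,582,762,52,0,0,1.247],[85,582,762,52,0,0,1.247],[85,582,762,52,0,0,1.247],[85,582,762,52,0,0,1.247],[85,582,762,52,0,0,1.247]]]}}

```text
clock: 1.35
position: [400.3, -4.1, 197.6]
ee_rot: [-0.704, 0.71, -0.0, 0.0]
contact_force: [1.4, -0.1, -0.3]
gripper_width: 85.0
grasp_force: 0.0
```

```bash
python3 -c "
from h import *
rel([504.5,-321,100],-.6)"
```

```text
shift [ 315.9 -107.1   97.5] turn [-0.001  0.     0.001] pos [400.3  -4.1 197.6] q [ 0.4   0.02 -0.55 -0.   -0.99 -0.41] F [ 1.4 -0.1 -0.3] w 85.0 g 0.0 t 1.35
```

Request:
{"op": "servo_tool", "data": {"rows": [[[85,316,-107,60,0,0,0],[85,316,-107,60,0,0,0],[85,316,-107,60,0,0,0],[85,316,-107,60,0,0,0],[85,316,-107,60,0,0,0],[85,316,-107,60,0,0,0],[85,316,-107,90,0,0,0],[85,316,-107,90,0,0,0],[85,316,-107,90,0,0,0]]]}}

```text
clock: 2.48
position: [504.3, -319.2, 108.2]
ee_rot: [-0.704, 0.71, -0.0, -0.0]
contact_force: [0.2, 0.1, 0.9]
gripper_width: 84.8
grasp_force: 0.0
```

```bash
python3 - <<'E'
from h import *
rel([504.5,-321,22],-.6)
# refined x/y of spacer edges from both views: table-level check of yaw
E
```

```text
shift [ 1.7 -0.2 86.2] turn [-0.    -0.001  0.001] pos [ 504.3 -319.2  108.2] q [-0.29  0.45 -0.23  0.   -0.9   0.28] F [0.2 0.1 0.9] w 84.8 g 0.0 t 2.48
```

Request:
{"op": "servo_tool", "data": {"rows": [[[60,1.5,0,50,0,0,0],[60,1.5,0,86,0,0,0],[60,1.5,0,86,0,0,0],[60,1.5,0,86,0,0,0],[0,1.5,0,86,0,0,0],[0,1.5,0,86,0,0,0],[0,1.5,0,86,0,0,0],[0,1.5,0,86,0,0,0],[0,1.5,0,86,0,0,0],[0,1.5,0,86,0,0,0]]]}}

```text
clock: 3.72
position: [505.1, -321.1, 23.1]
ee_rot: [-0.704, 0.71, -0.001, 0.0]
contact_force: [-1.1, 1.0, 6.1]
gripper_width: 18.3
grasp_force: 61.2
```

```bash
python3 - <<'E'
from h import *
rel([504.5,-321,110],-.6)
E
```

```text
shift [  0.    0.3 -86.9] turn [-0.002 -0.001  0.001] pos [ 505.1 -321.1   23.1] q [-0.3   0.56 -0.3   0.   -0.71  0.29] F [-1.1  1.   6.1] w 18.3 g 61.2 t 3.73
```

Request:
{"op": "servo_tool", "data": {"rows": [[[0,0,0,-50,0,0,0],[0,0,0,-110,0,0,0],[0,0,0,-120,0,0,0],[0,0,0,-120,0,0,0]]]}}

```text
clock: 4.22
position: [503.7, -320.5, 141.7]
ee_rot: [-0.703, 0.711, -0.0, 0.0]
contact_force: [0.5, -0.0, -2.0]
gripper_width: 18.5
grasp_force: 60.4
```

```bash
python3 - <<'E'
from h import *
rel([582,-12.2,110],-6)
E
```

```text
shift [-309.1  -75.    31.9] turn [-0.001  0.     0.094] pos [ 503.7 -320.5  141.7] q [-0.3   0.41 -0.19 -0.   -0.97  0.29] F [ 0.5 -0.  -2. ] w 18.5 g 60.4 t 4.22
```

Request:
{"op": "servo_tool", "data": {"rows": [[[0,-309,-75,0,0,0,0.094],[0,-309,-75,0,0,0,0.094],[0,-309,-75,0,0,0,0.094],[0,-309,-75,0,0,0,0.094],[0,-309,-75,0,0,0,0.094],[0,-309,-75,0,0,0,0.094],[0,-309,-75,50,0,0,0.094],[0,-309,-75,72,0,0,0.094],[0,-309,-75,72,0,0,0.094],[0,-309,-75,72,0,0,0.094]]]}}

```text
clock: 5.48
position: [582.2, -13.0, 69.5]
ee_rot: [-0.669, 0.743, -0.0, -0.0]
contact_force: [0.6, 0.1, -1.2]
gripper_width: 18.3
grasp_force: 60.3
```

```bash
python3 - <<'E'
from h import *
rel([582,-12.2,45],-6)
np.set_printoptions(precision=1,suppress=True)
t=snap('top','t1.png'); s=snap('side','s1.png')
a=cv2.resize(t[190:250,280:360],None,fx=5,fy=5,interpolation=cv2.INTER_CUBIC)
b=cv2.resize(s[190:270,270:350],None,fx=5,fy=5,interpolation=cv2.INTER_CUBIC)
o=np.zeros((400,800,3),np.uint8);o[:300,:400]=a;o[:,400:]=b
cv2.imwrite('pics/z2.png',o[:,:,::-1])
E
```

```text
shift [-0.8  0.3 24.5] turn [ 0. -0.  0.] pos [582.2 -13.   69.5] q [ 0.26  0.48 -0.3   0.   -0.79 -0.36] F [ 0.6  0.1 -1.2] w 18.3 g 60.3 t 5.47
```

View pics/z2.png

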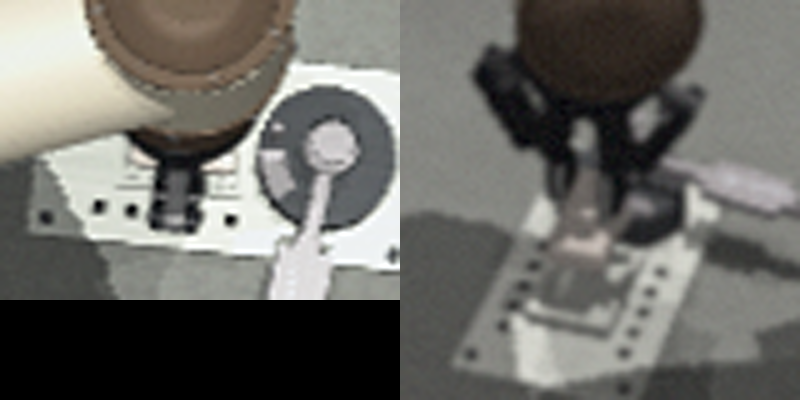

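The spacer hangs over the pocket, whose walls are visible under it in the side crop at about (585,290). I'll lower it and watch the force.

Request:
{"op": "servo_tool", "data": {"rows": [[[0,-0.5,0,20,0,0,0],[0,-0.5,0,27,0,0,0],[0,-0.5,0,29,0,0,0],[0,-0.5,0,31,0,0,0],[0,-0.5,0,33,0,0,0],[0,-0.5,0,35,0,0,0],[0,-0.5,0,35,0,0,0]]]}}

```text
clock: 6.45
position: [582.0, -12.0, 34.4]
ee_rot: [-0.669, 0.743, 0.0, -0.0]
contact_force: [0.2, 0.2, -1.3]
gripper_width: 18.3
grasp_force: 60.3
```

```bash
python3 - <<'E'
from h import *
rel([582,-12.2,29],-6);print(arm.read_state()['wrist_torque'])
E
```

```text
shift [0.2 0.  5.4] turn [ 0.    -0.     0.001] pos [582.  -12.   34.4] q [ 0.26  0.52 -0.33 -0.   -0.72 -0.36] F [ 0.2  0.2 -1.3] w 18.3 g 60.3 t 6.45
[ 0.01952805 -0.01264097 -0.00934013]
```

Request:
{"op": "servo_tool", "data": {"rows": [[[0,0,0,2,0,0,0],[0,0,0,4,0,0,0],[0,0,0,5,0,0,0],[0,0,0,6,0,0,0],[0,0,0,6,0,0,0]]]}}

```text
clock: 7.08
position: [582.0, -12.1, 29.1]
ee_rot: [-0.669, 0.743, -0.0, -0.0]
contact_force: [-2.0, 0.5, 4.0]
gripper_width: 18.4
grasp_force: 61.0
```

```bash
python3 - <<'E'
from h import *
rel([582,-12.2,28],-6);print(arm.read_state()['wrist_torque'])
E
```

```text
shift [ 0.1 -0.   1.1] turn [ 0.    -0.     0.001] pos [582.  -12.1  29.1] q [ 0.26  0.53 -0.33  0.   -0.71 -0.36] F [-2.   0.5  4. ] w 18.4 g 61.0 t 7.08
[ 0.13998599  0.64367026 -0.06778527]
```

The spacer touches the floor at 29.1 mm, which is the grasp height plus 6 mm, so it is seated. I'll open the fingers and retreat upward.

Request:
{"op": "servo_tool", "data": {"rows": [[[45,0,0,0,0,0,0],[45,0,0,0,0,0,0],[45,0,0,0,0,0,0],[45,0,0,0,0,0,0],[45,0,0,-30,0,0,0],[45,0,0,-80,0,0,0],[45,0,0,-120,0,0,0],[45,0,0,-120,0,0,0]]]}}

```text
clock: 8.07
position: [584.4, -11.7, 152.5]
ee_rot: [-0.67, 0.743, -0.002, 0.004]
contact_force: [-0.6, 0.4, -0.4]
gripper_width: 45.1
grasp_force: 0.0
```

```bash
python3 - <<'E'
from h import *
rel([452,-60,150],-6)
np.set_printoptions(precision=1,suppress=True)
s=snap('side','s2.png');t=snap('top','t2.png')
b=cv2.resize(s[190:280,260:370],None,fx=7,fy=6.6,interpolation=cv2.INTER_CUBIC)
cv2.imwrite('pics/z3.png',b[:,:,::-1])
# latch knob: dark blob in top, by mask
m=((t[250:285,315:355].max(2)<60)*255).astype(np.uint8);n,l,st,c=cv2.connectedComponentsWithStats(m);print(st[1:],c[1:]+[315,250])
E
```

```text
shift [ 61.7 126.7   1.3] turn [-0.008  0.002  0.001] pos [584.4 -11.7 152.5] q [ 0.26  0.38 -0.21  0.   -0.97 -0.36] F [-0.6  0.4 -0.4] w 45.1 g 0.0 t 8.07
[[18  7  1  1  1]
 [17 12  6  7 20]] [[333.  257. ]
 [334.6 264.4]]
```

View pics/z3.png

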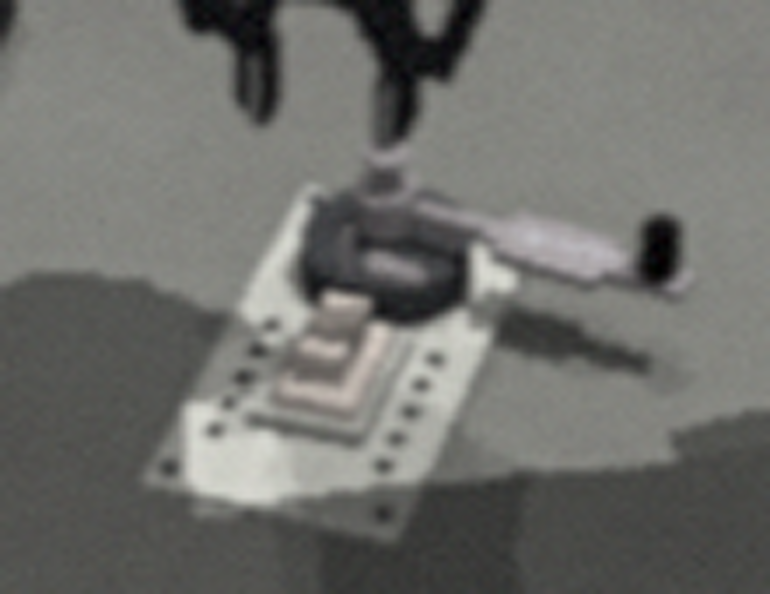

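The spacer sits upright in the pocket with its rib up, at about (330,350) in the crop. The knob is at (660,250), which gives a latch angle of about 0.14 rad. The fingers will go loosely either side of the knob and push it round the arc.

```bash
cat >> h.py <<'E'
PV=np.array([573.8,-89.7])
def at(th,r=125): 
    a=np.radians(174)-th; return PV+r*np.array([np.cos(a),np.sin(a)])
def arc(ths,z=66):
    """rows from measured pose: TCP on the knob circle at latch angle th, closing line tangential"""
    s=arm.read_state();R=Ro.from_quat(s['ee_rot'])
    for th in ths:
        c=np.radians(84)-th;ys=[np.array([np.cos(c),np.sin(c),0])*k for k in(1,-1)]
        zz=np.array([0,0,-1.]);v=min(((R.inv()*Ro.from_matrix(np.c_[np.cross(y,zz),y,zz])).as_rotvec() for y in ys),key=np.linalg.norm)
        print(round(th,2),np.round(R.inv().apply(np.r_[at(th),z]-s['position']),1),np.round(v,3))
    print('pos',np.round(s['position'],1),'F',np.round(s['contact_force'],1),'t',round(s['clock'],2))
def tht(): # latch angle of the TCP, and tangential (with-motion) force
    s=arm.read_state();d=s['position'][:2]-PV;a=np.arctan2(d[1],d[0]);th=np.radians(174)-a
    f=s['contact_force'];return round(th,3),round(np.linalg.norm(d),1),'tangential F',round(f[0]*np.sin(a)-f[1]*np.cos(a),2),'z',round(f[2],2)
E
python3 -c "
from h import *
print(at(.138)); arc([.138],150)"
```

```text
[452.46401373 -59.65705682]
0.14 [ 60.9 123.6  -1.6] [-0.     0.    -1.432]
pos [581.7 -12.  148.4] F [ 0.6  0.6 -1.3] t 8.18
```

Request:
{"op": "servo_tool", "data": {"rows": [[[36,61,124,-2,0,0,-1.432],[36,61,124,-2,0,0,-1.432],[36,61,124,-2,0,0,-1.432],[36,61,124,-2,0,0,-1.432],[36,61,124,-2,0,0,-1.432],[36,61,124,-2,0,0,-1.432],[36,61,124,-2,0,0,-1.432],[36,61,124,-2,0,0,-1.432],[36,61,124,-2,0,0,-1.432],[36,61,124,-2,0,0,-1.432]]]}}

```text
clock: 9.43
position: [451.9, -59.9, 149.7]
ee_rot: [0.993, -0.122, -0.001, 0.0]
contact_force: [-0.0, 0.3, -0.3]
gripper_width: 36.2
grasp_force: 0.0
```

```bash
python3 -c "
from h import *
rel([452.5,-59.7,66],76.1);print(tht())"
```

```text
shift [ 0.6 -0.4 83.7] turn [ 0.001  0.002 -0.002] pos [451.9 -59.9 149.7] q [ 0.23  0.18 -0.51 -0.   -0.88  1.1 ] F [-0.   0.3 -0.3] w 36.2 g 0.0 t 9.43
(np.float64(0.135), np.float64(125.5), 'tangential F', np.float64(0.31), 'z', np.float64(-0.34))
```

Now to descend around the knob, checking for contact.

Request:
{"op": "servo_tool", "data": {"rows": [[[36,0.5,0,30,0,0,0],[36,0.5,0,50,0,0,0],[36,0.5,0,65,0,0,0],[36,0.5,0,75,0,0,0],[36,0.5,0,83,0,0,0],[36,0.5,0,83,0,0,0]]]}}

```text
clock: 10.18
position: [452.7, -60.0, 67.1]
ee_rot: [0.993, -0.121, -0.0, 0.0]
contact_force: [0.5, 0.3, 0.6]
gripper_width: 36.2
grasp_force: 0.0
```

```bash
python3 -c "
from h import *
print(tht());arc([.22,.30,.38,.46,.54,.62,.70])"
```

```text
(np.float64(0.136), np.float64(124.7), 'tangential F', np.float64(0.45), 'z', np.float64(0.56))
0.22 [  0.1 -10.5   1.1] [0.    0.001 0.082]
0.3 [  1.3 -20.4   1.1] [0.    0.001 0.162]
0.38 [  3.3 -30.2   1.1] [0.001 0.001 0.242]
0.46 [  6.1 -39.8   1.1] [0.001 0.001 0.322]
0.54 [  9.6 -49.2   1.1] [0.001 0.001 0.402]
0.62 [ 13.9 -58.2   1.1] [0.001 0.001 0.482]
0.7 [ 18.9 -66.9   1. ] [0.001 0.001 0.562]
pos [452.7 -60.   67.1] F [0.5 0.3 0.6] t 10.18
```

Request:
{"op": "servo_tool", "data": {"rows": [[[36,0,-10.5,1,0,0,0.082],[36,1.3,-20.4,1,0,0,0.162],[36,3.3,-30.2,1,0,0,0.242],[36,6.1,-39.8,1,0,0,0.322],[36,9.6,-49.2,1,0,0,0.402],[36,13.9,-58.2,1,0,0,0.482],[36,18.9,-66.9,1,0,0,0.562]]]}}

```text
clock: 11.05
position: [487.3, 0.5, 66.9]
ee_rot: [0.92, -0.393, -0.0, 0.0]
contact_force: [-0.6, -0.4, 0.5]
gripper_width: 36.1
grasp_force: 0.5
```

```bash
python3 -c "
from h import *
print(tht());arc([.7,.78,.86,.94,1.02,1.10])"
```

```text
(np.float64(0.702), np.float64(125.0), 'tangential F', np.float64(-0.71), 'z', np.float64(0.46))
0.7 [-0.   0.2  0.9] [ 0.     0.    -0.003]
0.78 [ 0.4 -9.8  0.9] [0.    0.    0.077]
0.86 [  1.5 -19.7   0.9] [0.    0.    0.157]
0.94 [  3.5 -29.5   0.9] [ 0.    -0.     0.237]
1.02 [  6.2 -39.1   0.9] [ 0.    -0.     0.317]
1.1 [  9.7 -48.5   0.9] [ 0.    -0.     0.397]
pos [487.3   0.5  66.9] F [-0.6 -0.4  0.5] t 11.05
```

Request:
{"op": "servo_tool", "data": {"rows": [[[36,0.4,-9.8,0.5,0,0,0.077],[36,1.5,-19.7,0.5,0,0,0.157]]]}}

```text
clock: 11.3
position: [502.2, 12.9, 66.4]
ee_rot: [0.886, -0.464, -0.0, 0.0]
contact_force: [-1.6, -3.3, 1.5]
gripper_width: 36.2
grasp_force: 1.5
```

```bash
python3 -c "
from h import *
print(tht());arc([.94,1.0,1.06,1.12,1.18])"
```

```text
(np.float64(0.857), np.float64(125.1), 'tangential F', np.float64(-3.24), 'z', np.float64(1.47))
0.94 [  0.5 -10.3   0.4] [0.001 0.    0.08 ]
1.0 [  1.3 -17.8   0.4] [0.001 0.    0.14 ]
1.06 [  2.6 -25.2   0.4] [0.001 0.    0.2  ]
1.12 [  4.3 -32.5   0.4] [0.001 0.    0.26 ]
1.18 [  6.4 -39.7   0.4] [ 0.001 -0.     0.32 ]
pos [502.2  12.9  66.4] F [-1.6 -3.3  1.5] t 11.3
```

Request:
{"op": "servo_tool", "data": {"rows": [[[36,0.5,-10.3,0,0,0,0.08],[36,1.3,-17.8,0,0,0,0.14],[36,2.6,-25.2,0,0,0,0.2]]]}}

```text
clock: 11.68
position: [521.3, 24.1, 65.9]
ee_rot: [0.835, -0.55, -0.003, 0.003]
contact_force: [-6.4, -3.0, 4.5]
gripper_width: 35.7
grasp_force: 2.8
```

```bash
python3 -c "
from h import *
print(tht());arc([1.12,1.18,1.22,1.26,1.3])"
```

```text
(np.float64(1.034), np.float64(125.3), 'tangential F', np.float64(-7.1), 'z', np.float64(4.51))
1.12 [  0.5 -10.7  -0.2] [0.008 0.001 0.06 ]
1.18 [  1.2 -18.2  -0.2] [0.008 0.001 0.12 ]
1.22 [  1.9 -23.2  -0.3] [0.008 0.    0.16 ]
1.26 [  2.8 -28.1  -0.3] [0.008 0.    0.2  ]
1.3 [  3.9 -33.   -0.4] [0.008 0.    0.24 ]
pos [521.3  24.1  65.9] F [-6.4 -3.   4.5] t 11.68
```

Request:
{"op": "servo_tool", "data": {"rows": [[[36,0.3,-5,0,0,0,0.03],[36,0.5,-10,0,0,0,0.06]]]}}

```text
clock: 11.92
position: [531.7, 28.2, 65.8]
ee_rot: [0.819, -0.574, -0.002, 0.002]
contact_force: [-7.2, 0.3, 4.6]
gripper_width: 35.6
grasp_force: 3.5
```

```bash
python3 -c "
from h import *
print(tht());arc([1.12,1.18,1.22,1.26,1.3,1.34]);
s=snap('side','s3.png');b=cv2.resize(s[170:270,270:370],None,fx=6,fy=6,interpolation=cv2.INTER_CUBIC)
cv2.imwrite('pics/z4.png',b[:,:,::-1])"
```

```text
(np.float64(1.123), np.float64(125.2), 'tangential F', np.float64(-6.67), 'z', np.float64(4.62))
1.12 [ 0.2  0.4 -0.2] [0.006 0.001 0.001]
1.18 [ 0.4 -7.1 -0.2] [0.006 0.001 0.061]
1.22 [  0.8 -12.1  -0.3] [0.006 0.    0.101]
1.26 [  1.4 -17.   -0.3] [0.006 0.    0.141]
1.3 [  2.2 -22.   -0.3] [0.006 0.    0.181]
1.34 [  3.2 -26.9  -0.4] [0.006 0.    0.221]
pos [531.7  28.2  65.8] F [-7.2  0.3  4.6] t 11.93
```

View pics/z4.png

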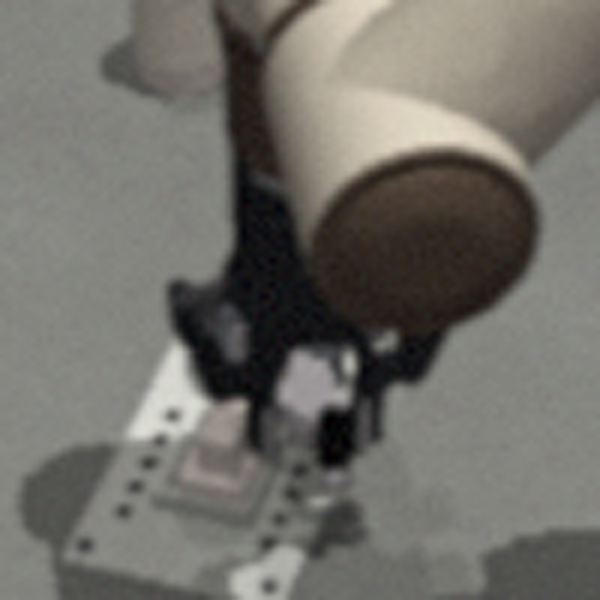

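The knob (335,435 in the crop) is against the trailing finger, partway round and climbing. I'll continue gently.

Request:
{"op": "servo_tool", "data": {"rows": [[[36,0.2,-3.5,0,0,0,0.03],[36,0.4,-7,0,0,0,0.06]]]}}

```text
clock: 12.22
position: [540.0, 30.7, 66.0]
ee_rot: [0.801, -0.599, -0.001, 0.001]
contact_force: [-5.6, 0.9, 3.4]
gripper_width: 36.1
grasp_force: 3.0
```

```bash
python3 -c "
from h import *
print(tht());arc([1.18,1.22,1.26,1.3])"
```

```text
(np.float64(1.192), np.float64(125.0), 'tangential F', np.float64(-5.18), 'z', np.float64(3.39))
1.18 [0.  1.5 0. ] [0.002 0.    0.001]
1.22 [ 0.1 -3.5  0. ] [0.002 0.    0.041]
1.26 [ 0.4 -8.4 -0. ] [0.002 0.    0.081]
1.3 [  0.9 -13.4  -0. ] [0.002 0.    0.121]
pos [540.   30.7  66. ] F [-5.6  0.9  3.4] t 12.22
```

Request:
{"op": "servo_tool", "data": {"rows": [[[36,0.2,-4,0,0,0,0.04],[36,0.4,-8,0,0,0,0.08]]]}}

```text
clock: 12.48
position: [547.6, 32.4, 65.8]
ee_rot: [0.776, -0.631, -0.001, 0.001]
contact_force: [-6.2, 0.8, 3.5]
gripper_width: 36.4
grasp_force: 2.9
```

```bash
python3 -c "
from h import *
print(tht());arc([1.26,1.3,1.34])"
```

```text
(np.float64(1.255), np.float64(124.9), 'tangential F', np.float64(-5.94), 'z', np.float64(3.55))
1.26 [-0.1 -0.7 -0.2] [ 0.003 -0.     0.   ]
1.3 [ 0.  -5.7 -0.2] [ 0.003 -0.     0.04 ]
1.34 [  0.3 -10.7  -0.2] [ 0.003 -0.     0.08 ]
pos [547.6  32.4  65.8] F [-6.2  0.8  3.5] t 12.47
```

Request:
{"op": "servo_tool", "data": {"rows": [[[36,0,-4,0,0,0,0.04],[36,0.2,-8,0,0,0,0.07]]]}}

```text
clock: 12.72
position: [557.5, 34.4, 66.3]
ee_rot: [0.754, -0.657, 0.001, -0.001]
contact_force: [-2.1, 0.1, 2.5]
gripper_width: 36.0
grasp_force: 1.2
```

```bash
python3 -c "
from h import *
print(tht());arc([1.3,1.34,1.38,1.42])"
```

```text
(np.float64(1.335), np.float64(125.2), 'tangential F', np.float64(-2.02), 'z', np.float64(2.46))
1.3 [0.2 4.4 0.3] [-0.002  0.    -0.029]
1.34 [ 0.2 -0.6  0.3] [-0.002  0.     0.011]
1.38 [ 0.3 -5.6  0.3] [-0.002  0.     0.051]
1.42 [  0.7 -10.6   0.3] [-0.002  0.     0.091]
pos [557.5  34.4  66.3] F [-2.1  0.1  2.5] t 12.72
```

Request:
{"op": "servo_tool", "data": {"rows": [[[36,0.2,-4,0,0,0,0.04],[36,0.4,-8,0,0,0,0.07]]]}}

```text
clock: 12.98
position: [564.7, 35.0, 66.1]
ee_rot: [0.73, -0.683, -0.0, 0.0]
contact_force: [-4.7, 0.5, 3.4]
gripper_width: 35.8
grasp_force: 2.3
```

```bash
python3 -c "
from h import *
print(tht());arc([1.38,1.42,1.46,1.5])"
```

```text
(np.float64(1.393), np.float64(125.1), 'tangential F', np.float64(-4.64), 'z', np.float64(3.35))
1.38 [0.1 1.6 0.1] [ 0.     0.    -0.019]
1.42 [ 0.1 -3.4  0.1] [0.    0.    0.021]
1.46 [ 0.3 -8.4  0.1] [0.    0.    0.061]
1.5 [  0.7 -13.4   0.1] [0.    0.    0.101]
pos [564.7  35.   66.1] F [-4.7  0.5  3.4] t 12.97
```

```bash
python3 -c "
from h import *
s=snap('side','s5.png');t=snap('top','t5.png');b=np.hstack([cv2.resize(s[185:255,280:350],(400,400),interpolation=cv2.INTER_CUBIC),cv2.resize(t[180:250,290:360],(400,400),interpolation=cv2.INTER_CUBIC)])
cv2.imwrite('pics/z5.png',b[:,:,::-1])
for z in (83,93): print(proj('side',np.r_[at(1.32),z]),proj('top',np.r_[PV,z-1]))
"
```

```text
[312.53697608 240.56662564] [346.33617031 218.0428492 ]
[312.55755954 237.90307842] [346.58613927 217.43229345]
```

View pics/z5.png

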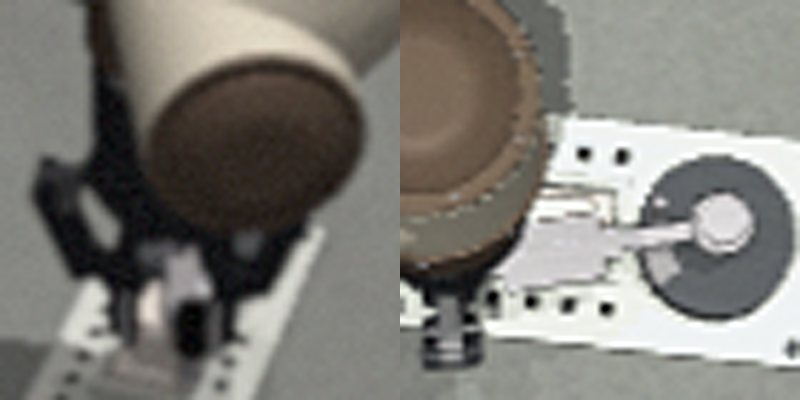

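The knob is still short of the pocket's centre line. In the first top view the cam's edge lies at about 1.6 rad and the stop pin at about 1.75–1.8, so I'll keep pushing.

Request:
{"op": "servo_tool", "data": {"rows": [[[36,0.1,-4,0,0,0,0.03],[36,0.3,-8,0,0,0,0.06],[36,0.7,-12,0,0,0,0.09]]]}}

```text
clock: 13.45
position: [577.6, 35.3, 66.1]
ee_rot: [-0.699, 0.715, -0.001, 0.001]
contact_force: [-2.1, 1.5, 1.1]
gripper_width: 36.1
grasp_force: 1.0
```

```bash
python3 -c "
from h import *
print(tht());arc([1.5,1.54,1.58,1.62])"
```

```text
(np.float64(1.497), np.float64(125.1), 'tangential F', np.float64(-2.17), 'z', np.float64(1.14))
1.5 [ 0.1 -0.4  0.1] [-0.002  0.001  0.011]
1.54 [ 0.3 -5.4  0.1] [-0.002  0.001  0.051]
1.58 [  0.6 -10.4   0.1] [-0.002  0.001  0.091]
1.62 [  1.2 -15.4   0.1] [-0.002  0.001  0.131]
pos [577.6  35.3  66.1] F [-2.1  1.5  1.1] t 13.45
```

Request:
{"op": "servo_tool", "data": {"rows": [[[36,0.2,-4,0,0,0,0.03],[36,0.5,-8,0,0,0,0.07]]]}}

```text
clock: 13.7
position: [584.7, 34.5, 65.9]
ee_rot: [-0.673, 0.739, 0.0, -0.0]
contact_force: [-2.4, 1.5, 0.8]
gripper_width: 35.8
grasp_force: 1.2
```

```bash
python3 -c "
from h import *
print(tht());arc([1.58,1.62,1.66])"
```

```text
(np.float64(1.554), np.float64(124.6), 'tangential F', np.float64(-2.55), 'z', np.float64(0.8))
1.58 [-0.3 -3.3 -0.1] [0.   0.   0.02]
1.62 [-0.1 -8.3 -0.1] [0.   0.   0.06]
1.66 [  0.3 -13.2  -0.1] [0.  0.  0.1]
pos [584.7  34.5  65.9] F [-2.4  1.5  0.8] t 13.7
```

Request:
{"op": "servo_tool", "data": {"rows": [[[36,-0.2,-4,0,0,0,0.03],[36,0,-8,0,0,0,0.06]]]}}

```text
clock: 13.95
position: [593.3, 33.6, 66.0]
ee_rot: [-0.651, 0.759, -0.0, 0.0]
contact_force: [0.7, -0.1, 0.1]
gripper_width: 35.9
grasp_force: 0.0
```

```bash
python3 -c "
from h import *
print(tht());arc([1.62,1.66,1.7,1.74])"
```

```text
(np.float64(1.623), np.float64(124.8), 'tangential F', np.float64(0.66), 'z', np.float64(0.15))
1.62 [-0.2  0.3  0. ] [-0.001  0.     0.001]
1.66 [-0.1 -4.7  0. ] [-0.001  0.     0.041]
1.7 [ 0.2 -9.7  0. ] [-0.001  0.     0.081]
1.74 [  0.7 -14.6   0. ] [-0.001  0.     0.121]
pos [593.3  33.6  66. ] F [ 0.7 -0.1  0.1] t 13.95
```

The push force vanished, which points to the snap-down into the notch. I'll lift straight off and look.

Request:
{"op": "servo_tool", "data": {"rows": [[[36,0,0,-20,0,0,0],[36,0,0,-50,0,0,0],[36,0,0,-100,0,0,0],[36,0,0,-120,0,0,0],[36,-150,60,-120,0,0,0],[36,-150,60,-120,0,0,0],[36,-150,60,-120,0,0,0],[36,-150,60,-120,0,0,0]]]}}

```text
clock: 14.95
position: [556.0, 193.4, 186.3]
ee_rot: [-0.653, 0.757, -0.0, 0.001]
contact_force: [-1.1, -0.6, 0.2]
gripper_width: 35.8
grasp_force: 0.0
```

```bash
python3 -c "
from h import *
print(arm.read_state()['position'],arm.read_state()['contact_force'])
s=snap('side','s6.png');t=snap('top','t6.png');b=np.hstack([cv2.resize(s[195:275,275:355],(400,400),interpolation=cv2.INTER_CUBIC),cv2.resize(t[180:260,285:365],(400,400),interpolation=cv2.INTER_CUBIC)])
cv2.imwrite('pics/z6.png',b[:,:,::-1])
for th in(1.6,1.7):
  for z in (83,93): print(th,z,[((proj('side',np.r_[at(th),z])-[275,195])*5).round(),((proj('top',np.r_[at(th),z])-[285,180])*5).round()])
"
```

```text
[555.99577859 193.42505643 186.30341317] [-1.08942955 -0.5889786   0.21183934]
1.6 83 [array([126., 219.]), array([ 67., 159.])]
1.6 93 [array([126., 206.]), array([ 67., 155.])]
1.7 83 [array([106., 214.]), array([ 72., 135.])]
1.7 93 [array([106., 200.]), array([ 71., 132.])]
```

View pics/z6.png

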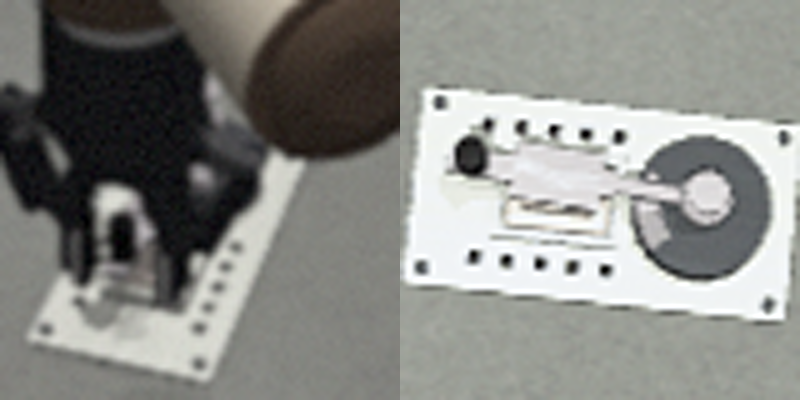

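The top view has the knob at crop (70,155), so the latch is at about 1.61 rad. The side view has the knob's dark span at about rows 207–262. I'll check the height numerically against low and raised.

```bash
python3 - <<'E'
from h import *
def span(f,x0,x1,y0,y1):
    g=cv2.resize(cv2.imread(f,0)[y0:y1,x0:x1],None,fx=8,fy=8,interpolation=cv2.INTER_CUBIC)
    m=(g<75).astype(np.uint8);n,l,st,c=cv2.connectedComponentsWithStats(m);return [( (s[:4]/8+[x0,y0,0,0]).round(1),s[4]) for s in st[1:] if s[4]>300]
def pred(th,z):
    a=np.linspace(0,6.28,60);k=at(th);P=[proj('side',[k[0]+9*np.cos(b),k[1]+9*np.sin(b),h]) for b in a for h in(z-28,z)];P=np.array(P);return P.min(0).round(1),np.ptp(P,axis=0).round(1)
print('start',span('pics/s0.png',346,364,215,245),pred(.138,83),pred(.138,93))
print('now',span('pics/s6.png',294,305,232,252),pred(1.615,83),pred(1.615,93))
E
```

```text
start [(array([350.9, 222.8,   6.4,  11.2]), np.int32(3511)), (array([346. , 242.5,   6.5,   2.5]), np.int32(719))] (array([350.3, 222.2]), array([ 6.8, 11.3])) (array([350.5, 219.5]), array([ 6.8, 11.4]))
now [(array([300.6, 232. ,   4.4,   6.6]), np.int32(816)), (array([296.2, 237.8,   6.5,  10.1]), np.int32(3115))] (array([296.4, 236.6]), array([ 6.5, 11.7])) (array([296.4, 233.9]), array([ 6.5, 11.7]))
```

The knob is low: its top edge is at row 237.8, where the prediction is 236.6 for low and 233.9 for raised. The latch is past the edge and the gripper is clear.

```bash
python3 -c "
from bench import arm
print(arm.job_done())"
```

```text
the job is handed in; nothing more can be done
None
```

The larger spacer is seated in the pocket, rib up and released; the latch arm is over it at about 1.61 rad, measured low in its notch with the stop pin not pressed, and the job is handed in (no verdict came back).

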